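Find the clear bore and seat the axle to its ring

TASK

One of the three bores in the wooden axle frame is clear to full depth; the other two have an offcut hidden at the bottom. Take the axle by its wooden knob from the parking block and push it gently but firmly past the stiff disc until it bottoms; if its scribed ring is still above the rim, try another bore, and leave the axle standing fully home, ring level with the rim, in the bore that takes it. Never force it once it has bottomed, and leave everything else on the bench where it is.

Things in the scene. Friction and masses are not known exactly. Their poses are not given: they have to be found in the camera images.
- axle_knob (a point): Centre of the wooden knob on top of the axle. The axle is a plain round steel rod, 12 mm in diameter and 85 mm long with a slightly chamfered foot, and carries a round wooden knob 28 mm in diameter and 30 mm tall on its upper end (115 mm overall, about 0.1 kg). It starts upright in the parking block, foot 10 mm above the table. z runs up along the axle. This point lies 100 mm above the foot.
- axle_mark (a point): The scribed dark ring around the steel rod, 50 mm above the foot, on the axle's axis; 50 mm below axle_knob.
- axle: The axle as a whole. Origin: centre of its lower end face (the foot), 100 mm below axle_knob; z up along the axle.
- stand: Parking block: dark wooden block 70 x 70 mm, 40 mm high, fixed to the table, with one hole 13.4 mm wide and 30 mm deep in the middle of its top, in which the axle stands at the start. Origin: centre of its underside, on the table.
- frame: Wooden axle frame screwed to the table: plywood base 120 (x) x 250 (y) mm, 12 mm thick; on it a bearing block of light wood, 60 x 165 mm, its top 82 mm above the table, with three upright blind bores in a row along the frame's y axis, 55 mm apart; at each end a plywood cheek 72 mm high with a wooden wheel outside. Origin: centre of its underside; z up.
- bore0 (a point): Centre of the mouth of the bore at the frame's -y end, level with the rim (82 mm above the table); z up. Every bore is 13.4 mm wide, with a 1.5 mm chamfer. In each, a brass thrust disc sits 14 to 30 mm below the rim; it hides what lies below, slides down stiffly under a push of about 6 to 8 N and stays where pushed: meeting the disc is not yet the bottom.
- bore1 (a point): Centre of the mouth of the middle bore, at rim height, otherwise as bore0. In one of the three bores, any of them, the disc goes down to 50 mm below the rim and the axle bottoms with its ring level with the rim. In the other two a steel offcut under the disc stops it hard too early: ring about 8 mm above the rim in one, about 14 mm in the other.
- bore2 (a point): Centre of the mouth of the bore at the frame's +y end, at rim height, otherwise as bore0. The hard bottom is rigid; the axle may be pressed down with up to 20 N without harm; it is spoilt when its contact forces with the frame, side rub included, pass 55 N.
- wheel_a: Bystander, to be left alone: small wooden wheel, a flat disc 54 mm across, 14 mm thick, lying near the frame. Origin: centre of its underside.
- wheel_b: Bystander, to be left alone: small wooden wheel, a flat disc 44 mm across, 14 mm thick, lying near the frame. Origin: centre of its underside.
- tape: Bystander, to be left alone: black roll of tape lying flat, 100 mm across, 48 mm high, beside the parking block. Origin: centre of its underside.
- phone: Bystander, to be left alone: black phone lying flat, 72 x 148 x 9 mm. Origin: centre of its underside.
- screwdriver: Bystander, to be left alone: screwdriver lying on the table, about 200 mm long. Origin near its middle.
- mug: Bystander, to be left alone: white mug holding pens, 80 mm across, 95 mm high, pens to 160 mm. Origin: centre of its underside.
- meter: Bystander, to be left alone: black multimeter lying flat, 140 x 75 x 43 mm. Origin: centre of its underside.
Things that resemble listed ones, but are neither listed nor needed, are in the scene too. What is shaped like the axle but red or turquoise is not meant.

How it is judged:
On the way, in this order (a step that is already met when the one before it is completed fails the run):
1. the axle is lifted clear of the parking block (z of axle in the frame of stand above 0.042 m), for 0.05 s.
2. the axle is pushed fully home in the clear bore, ring level with the rim (((horizontal distance between axle and bore0 below 0.003 m and z of axle_mark in the frame of bore0 between -0.003 and 0.0025 m and angle between axle_mark's own z axis and vertical below 0.08 rad) or (horizontal distance between axle and bore1 below 0.003 m and z of axle_mark in the frame of bore1 between -0.003 and 0.0025 m and angle between axle_mark's own z axis and vertical below 0.08 rad) or (horizontal distance between axle and bore2 below 0.003 m and z of axle_mark in the frame of bore2 between -0.003 and 0.0025 m and angle between axle_mark's own z axis and vertical below 0.08 rad))), for 0.2 s.
At the end, for the whole second after the job is handed in: The axle stands upright (within 0.08 rad) in a bore, foot within 3 mm of the bore's axis, ring no more than 2.5 mm above and 3 mm below the rim, released and at rest (((horizontal distance between axle and bore0 below 0.003 m and z of axle_mark in the frame of bore0 between -0.003 and 0.0025 m and angle between axle_mark's own z axis and vertical below 0.08 rad) or (horizontal distance between axle and bore1 below 0.003 m and z of axle_mark in the frame of bore1 between -0.003 and 0.0025 m and angle between axle_mark's own z axis and vertical below 0.08 rad) or (horizontal distance between axle and bore2 below 0.003 m and z of axle_mark in the frame of bore2 between -0.003 and 0.0025 m and angle between axle_mark's own z axis and vertical below 0.08 rad)) and linear speed of axle below 0.01 m/s); the robot touches nothing.
It fails at once if the axle is pressed against the frame (or a disc in it) with more than 55 N (contact force between axle and frame above 55 N).
It fails at once if a bystander is moved by more than 25 mm (distance of any of wheel_a, wheel_b, tape, phone, screwdriver, mug, meter from where it was at the start of the episode above 0.025 m).
It also fails if it takes over 58 s, if anything falls off the work surface, if the arm or the gripper's body presses on something with over 40 N, if the wrist force passes 120 N, or if a joint passes its speed limit or range.

ROBOT

A 6-joint arm with a two-finger parallel gripper is mounted at the origin on the work surface. World frame = base frame: x ahead of the robot, y to its left, z up, the work surface at z = 0. Lengths are in m, angles in rad, forces in N, time in s.
With the tool pointing down it reaches from about 0.375 to 0.9 m from the base axis. Payload 3.1 kg.
Tool frame: the origin (TCP) lies on the centre line of the jaws, within the pads' length; the fingertips stand robot.tcp_to_tips ahead of it and the grasp point (between the pads) lies 3 mm ahead of it (robot.tcp_to_tips is the distance from the TCP to the fingertips, in m); z points along the fingers, y is the line along which they close (so a half turn about z gives the same grasp; the last joint's range is limited). The gripper opens to 87 mm and grips with 3 to 60 N. Pads are 19 mm wide; open, the fingers measure 117 mm over their backs; the gripper's body (75 mm by 190 mm) begins 51 mm behind the grasp point.
Start: joints at [-1.437, 0.527, 1.433, -0, 1.181, -0.178], TCP at [0.192, -0.595, 0.245] pointing down, gripper open.
Joint ranges: [-3.08, 3.08], [-0.75, 2.2], [0.22, 2.44], [-1.43, 4.57], [0, 2.65], [-2.85, 2.85]. Speed limits (rad/s): [2.79, 2.79, 3.14, 3.14, 3.14, 3.14].

INTERFACE

Orientations are given as a unit quaternion [x, y, z, w].
In Python, from rig import robot gives the robot as it stands. The module is installed in compiled form; this text tells all that it offers.
- The arm moves only by the shell command python3 -m jog 'ROWS' [FORCE]. ROWS is JSON, one flat list of numbers, 5 for each row, row after row: the finger opening in m, from 0 to 0.087, then the shift along the tool's x, y, z in m, then the turn about the tool's z in units of 10 degrees (1.0 is 10 degrees). In form: [claw, x, y, z, roll, claw, x, y, z, roll, ...]. A call has 1 to 20 rows; each row shifts and turns the commanded pose from where the row before left it, along the tool's axes as they then stand; what a row does not reach is not made up. A row lasts 1/8 s, in which the tool goes at most 62.5 mm and 10.7 degrees, less where a joint would pass 70% of its speed; a pose out of reach is approached as far as the arm can. A call with a gripper value outside its range is refused whole. The fingers move at their own pace and stop on an object; FORCE is the grip in N (left out, the last holds). Time passes only in rows, so rows that do not move let the fingers close. It gives the time, the measured TCP pose, the force, the opening and the grip force at its end, in the units of the state.
- robot.get_obs(): the state, without advancing time (a new reading comes with each control period).
- robot.camera(name): name is "side" or "top"; returns the picture (480x640x3 uint8, blue, green, red); there is no depth.
- robot.camera_model(name): a dict with "fx", "fy", "cx", "cy" (pixels), "R" (3x3) and "t" (3): a world point X has camera coordinates R X + t. Camera axes: x right, y down, z forward; pixel columns grow to the right and rows downward; lengths in m; the calibration is good to about 2 mm. A picture is of the moment at which its call begins. camera_model takes no time and is no camera call.
- robot.hand_in(): hands the job in; it is judged then, once.
Trained networks look in the newest picture that a camera, given by its name, has taken for a name from the list of things; names that differ only in an ending like _2 or _b are one class to them, and where a whole thing is asked for, a point or a joint stands for the part that bears it (a point fixed in the world has none). Each returns a list of dicts, best first, with "conf" (0 to 1); they miss things now and then, are a little off and sometimes report something else, mostly with a low value. They report only what shows in the picture. A call takes as long as a camera call. They do not tell look-alikes from the thing itself.
- robot.look_for(camera, label): "extent" ([centre column, centre row, width, height] in pixels, round what is visible of it).
- robot.outline_of(camera, label): "region" (480x640 bool, what is visible of it) and "extent" ([centre column, centre row, width, height] in pixels, round what is visible of it).
The state is a dict: "time": time; "q": joint angles; "joint_velocities": joint speeds; "joint_torque": joint torques, N m; "position": TCP position; "tool_rot": TCP orientation; "ft_force": force on the tool from outside, world axes, zero at the start; "moment": the same for the moment, N m; "grip_width": finger opening in m; "grip_force": force on a finger pad.
Only numpy, scipy, OpenCV 4.12 (cv2) and the standard library are available. Lean on these libraries where they do the work, as an engineer would, in place of code of your own. Each camera call takes 0.05 s, during which the arm holds its last target. There are 200 camera calls.

## Working session

There is one attempt and no reset: what is moved stays moved. The work goes in short steps, Python scripts to look and compute and a shell command to move; the robot and the scene stay as the last step left them, time stands still between calls to the robot, and variables do not carry over. Pictures are saved under pics/ and viewed, at most 10 in all, crops included, and the job is handed in when it is done.

```bash
mkdir -p pics; python3 - <<'E'
from rig import robot
import cv2,numpy as np
o=robot.get_obs(); print({k:np.round(o[k],3) for k in('time','position','tool_rot','ft_force','grip_width')}, robot.tcp_to_tips)
for c in('side','top'):
    cv2.imwrite(f'pics/{c}0.png',robot.camera(c))
    m=robot.camera_model(c); print(c,{k:np.round(m[k],3).tolist() for k in m})
    for l in('axle_knob','axle','stand','frame','bore0','bore1','bore2'):
        print(c,l,[(np.round(d['extent'],1).tolist(),round(d['conf'],2)) for d in robot.look_for(c,l)][:4])
E
```

```text
{'time': np.float64(0.0), 'position': array([ 0.192, -0.594,  0.244]), 'tool_rot': array([ 0.988,  0.156,  0.   , -0.001]), 'ft_force': array([ 0.849, -0.913,  0.518]), 'grip_width': np.float64(0.087)} 0.022
side {'fx': 445.042, 'fy': 445.042, 'cx': 316.917, 'cy': 237.246, 'R': [[-0.995, -0.097, 0.007], [-0.068, 0.635, -0.769], [0.07, -0.766, -0.639]], 't': [0.582, 0.198, 0.913]}
side axle_knob [([390.2, 249.6, 13.4, 39.6], 0.78), ([326.1, 243.8, 14.0, 43.3], 0.69), ([360.9, 219.1, 12.5, 29.3], 0.61)]
side axle [([392.4, 247.8, 13.3, 42.9], 0.87), ([360.8, 216.2, 10.7, 29.6], 0.8), ([326.5, 243.4, 12.4, 43.5], 0.53)]
side stand [([358.4, 240.1, 33.7, 37.8], 0.61)]
side frame [([340.6, 325.6, 66.8, 120.4], 0.82)]
side bore0 [([340.6, 327.7, 68.4, 122.2], 0.84)]
side bore1 [([340.6, 327.7, 68.4, 122.2], 0.84)]
side bore2 [([340.6, 327.7, 68.4, 122.2], 0.84)]
top {'fx': 551.027, 'fy': 551.027, 'cx': 315.093, 'cy': 242.64, 'R': [[-0.003, -1.0, 0.023], [-0.994, 0.0, -0.107], [0.107, -0.023, -0.994]], 't': [-0.16, 0.595, 1.093]}
top axle_knob [([316.0, 249.9, 17.8, 20.5], 0.73), ([313.1, 324.2, 15.6, 14.7], 0.6), ([353.0, 287.5, 16.4, 14.0], 0.46)]
top axle [([352.1, 287.1, 12.3, 14.6], 0.67), ([311.8, 323.6, 15.1, 13.3], 0.52), ([313.4, 248.2, 20.7, 15.9], 0.49)]
top stand [([347.9, 288.4, 40.1, 41.5], 0.82), ([352.1, 287.0, 12.3, 14.3], 0.64), ([152.3, 171.0, 63.8, 73.0], 0.43)]
top frame [([210.6, 271.2, 130.2, 65.5], 0.76)]
top bore0 [([209.4, 270.8, 132.1, 66.5], 0.66)]
top bore1 [([209.4, 270.8, 132.1, 66.5], 0.66)]
top bore2 [([209.4, 270.8, 132.1, 66.5], 0.66)]
```

```bash
python3 - <<'E'
import cv2,numpy as np
t=cv2.imread('pics/top0.png')[200:350,120:400]; s=cv2.imread('pics/side0.png')[190:400,270:430]
t=cv2.resize(t,(784,420),interpolation=2); s=cv2.resize(s,(457,600),interpolation=2)
cv2.imwrite('pics/tc.png',t);cv2.imwrite('pics/sc.png',s)
E
```

```text
(no output)
```

View pics/tc.png

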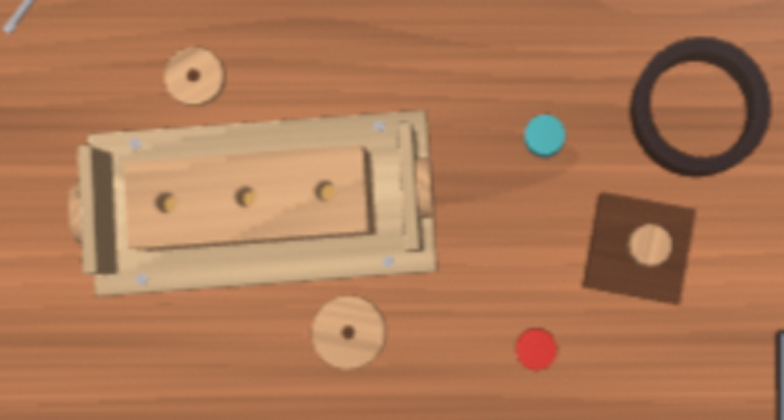

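View pics/sc.png

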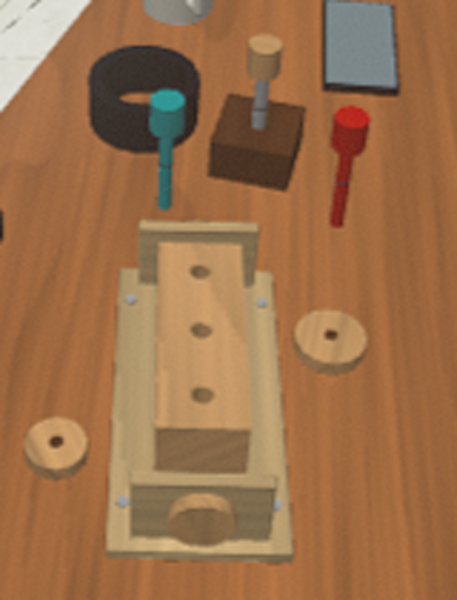

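View pics/top0.png

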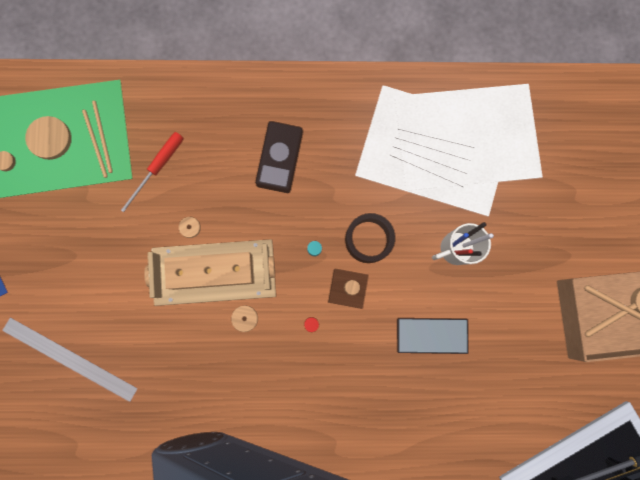

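Top view: wooden knob in the dark block at (352,287). The look-alikes are the turquoise peg at (314,248) and the red peg at (312,324). The bores are at about (179,272), (207,270) and (236,268). Side view: wooden knob at about (362,211), turquoise at (328,230), red at (393,236); bores at (340,285), (340,305) and (341,328). I choose the wooden knob, and the close crop confirms it. Next I refine these positions and triangulate.

```bash
cat > h.py <<'E'
from rig import robot
import cv2,numpy as np
def P(c):
    m=robot.camera_model(c);K=np.array([[m['fx'],0,m['cx']],[0,m['fy'],m['cy']],[0,0,1]])
    return K@np.c_[np.array(m['R']),np.array(m['t'])]
def tri(s,t):
    X=cv2.triangulatePoints(P('side'),P('top'),np.float64(s).reshape(2,1),np.float64(t).reshape(2,1)); return (X[:3]/X[3]).ravel()
def proj(c,X):
    p=P(c)@np.r_[X,1]; return p[:2]/p[2]
def ray(c,uv,z):
    M=P(c); A=np.c_[M[:,:2],-np.r_[uv,1]]; s=np.linalg.solve(A,-(M[:,2]*z+M[:,3])); return np.r_[s[:2],z]
E
python3 - <<'E'
from h import *
S=cv2.imread('pics/side0.png');T=cv2.imread('pics/top0.png')
def hole(I,u,v,r):
    g=cv2.cvtColor(I,6).astype(float); yy,xx=np.mgrid[:480,:640]
    b=np.median(g[(abs(xx-u)<r+4)&(abs(yy-v)<r+4)]); m=(np.hypot(xx-u,yy-v)<r); w=np.clip(b-12-g,0,60)*m  # saturating weight
    w=np.minimum(w,25)
    return np.array([(w*xx).sum(),(w*yy).sum()])/w.sum(), w.sum()/25
B=[]
for s,t in zip([(340.4,284.9),(340.4,305.2),(340.7,327.9)],[(235.7,268.2),(207.5,270.4),(178.9,272.5)]):
    a,na=hole(S,*s,6);b,nb=hole(T,*t,6); X=tri(a,b);B.append(X)
    print(a.round(1),na.round(),b.round(1),nb.round(),X.round(4),ray('side',a,.082).round(4),ray('top',b,.082).round(4))
print([np.linalg.norm(B[i+1]-B[i]).round(4) for i in(0,1)])
# knob: wood-coloured mask on knob; use network outline
for c in('side','top'):
    robot.camera(c)
    for d in robot.outline_of(c,'axle_knob'):
        e=d['extent']; r=d['region']; v,u=np.nonzero(r); print(c,np.round(e,1),len(u),u.mean().round(1),v.mean().round(1),round(d['conf'],2))
a=cv2.resize(S[275:340,315:367],(480,600),interpolation=0);b=cv2.resize(S[195:245,340:385],(320,356),interpolation=0)
b2=cv2.resize(T[270:305,330:370],(320,280),interpolation=0)[:244]
im=np.hstack([a,np.vstack([b,b2])]);cv2.imwrite('pics/z.png',im)
E
```

```text
[339.5 284.7] 26.0 [234.3 267.3] 28.0 [ 0.541  -0.0032  0.0822] [ 0.54   -0.0033  0.082 ] [ 0.5416 -0.0032  0.082 ]
[339.8 305.2] 31.0 [206.2 269.3] 36.0 [0.5372 0.0512 0.0817] [0.5363 0.0515 0.082 ] [0.5377 0.0511 0.082 ]
[340.2 327.8] 36.0 [177.6 271.4] 36.0 [0.5332 0.1061 0.0819] [0.5323 0.1063 0.082 ] [0.5337 0.1061 0.082 ]
[np.float64(0.0545), np.float64(0.0551)]
side [327.  242.7  10.3  41.9] 205 327.2 236.9 0.88
side [391.6 249.3  10.6  41.6] 347 390.4 244.4 0.81
side [363.2 218.3  12.5  31.3] 192 361.4 213.9 0.64
top [315.5 248.6  14.   18.4] 166 314.6 248.2 0.65
top [353.8 285.5  14.3  14.4] 156 352.1 286.8 0.56
top [311.2 326.5  14.3  13.6] 180 311.4 324.2 0.49
```

View pics/z.png

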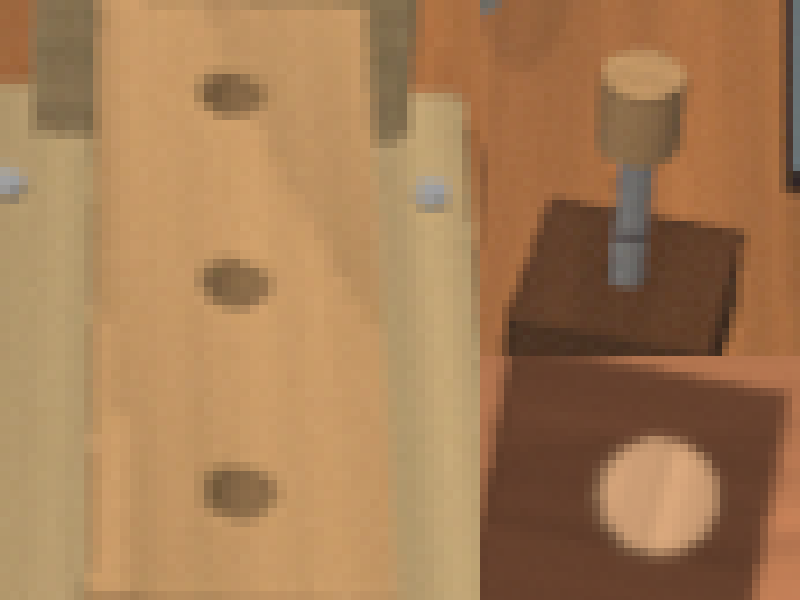

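The crop shows the wooden knob on a steel rod in the dark block, with its ring just above the block. The knob top's centre is at about (351.8,287.1) in top and (362.4,205.2) in side. The bore mouths agree with the computed centroids.

```bash
python3 - <<'E'
from h import *
X=tri((362.4,205.2),(351.75,287.1)); print('knobtop',X.round(4))
print([ (ray('side',(362.4,205.2),.125)).round(4), ray('top',(351.75,287.1),.125).round(4)])
for n,u in dict(turq=(314,248),red=(312,324),tape=(370,238),mug=(469,244)).items(): print(n,ray('top',u,.1).round(3))
E
python3 -m jog '[0.06,0,0,0,0.9, 0.06,0,0,0,0.9]'
```

```text
knobtop [ 0.5014 -0.2276  0.1229]
[array([ 0.501 , -0.2245,  0.125 ]), array([ 0.5017, -0.2274,  0.125 ])]
turq [ 0.577 -0.158  0.1  ]
red [ 0.433 -0.154  0.1  ]
tape [ 0.597 -0.266  0.1  ]
mug [ 0.585 -0.458  0.1  ]
time: 1.25
position: [0.1924, -0.5946, 0.2445]
tool_rot: [1.0, -0.003, 0.0, -0.0]
ft_force: [0.1, -0.7, 1.2]
grip_width: 0.0743
grip_force: 0.0
```

```bash
python3 -m jog '[0.06,0.031,-0.0367,0,0, 0.06,0.031,-0.0367,0,0, 0.06,0.031,-0.0367,0,0, 0.06,0.031,-0.0367,0,0, 0.06,0.031,-0.0367,0,0, 0.06,0.031,-0.0367,0,0, 0.06,0.031,-0.0367,0,0, 0.06,0.031,-0.0367,0,0, 0.06,0.031,-0.0367,0,0, 0.06,0.031,-0.0367,0,0, 0.06,0,0,0,0]' 20
```

```text
time: 2.62
position: [0.5045, -0.2255, 0.2447]
tool_rot: [1.0, 0.002, 0.0, -0.0]
ft_force: [-0.3, -0.7, 0.5]
grip_width: 0.0602
grip_force: 0.0
```

```bash
python3 -m jog '[0.06,-0.003,0.0015,0.03,0, 0.06,0,0,0.035,0, 0.06,0,0,0.035,0, 0.06,0,0,0.0317,0, 0.06,0,0,0,0, 0.02,0,0,0,0, 0.02,0,0,0,0, 0.02,0,0,0,0, 0.02,0,0,0,0]' 20
```

```text
time: 3.75
position: [0.5001, -0.2297, 0.1135]
tool_rot: [1.0, -0.001, 0.001, 0.0]
ft_force: [-0.1, -1.2, -0.4]
grip_width: 0.0281
grip_force: 3.2
```

```bash
python3 -m jog '[0.02,0,0,0,0, 0.02,0,0,0,0]' 25; python3 -c "
from h import *
print(robot.get_obs()['moment'])
a=robot.camera('side');b=robot.camera('top')
cv2.imwrite('pics/g.png',np.hstack([cv2.resize(a[180:250,325:395],(400,400),interpolation=2),cv2.resize(b[250:320,315:385],(400,400),interpolation=2)]))"
```

```text
time: 4.0
position: [0.5002, -0.2296, 0.1135]
tool_rot: [1.0, -0.001, 0.0, 0.0]
ft_force: [0.2, 1.0, 6.6]
grip_width: 0.0274
grip_force: 24.9
[ 0.2269949   0.04519998 -0.00843018]
```

View pics/g.png

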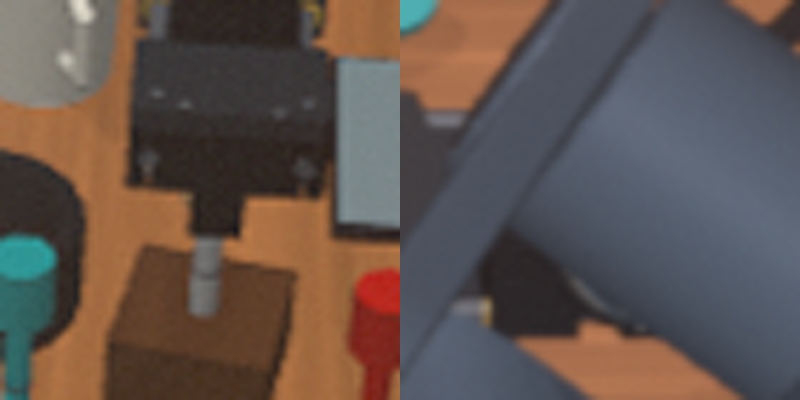

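The knob is held: opening 27.4 mm, grip force 25 N, fingers either side of the knob at about (362,215) in side. Now I lift and carry it over bore0.

```bash
python3 -m jog '[0.02,0,0,-0.015,0, 0.02,0,0,-0.025,0, 0.02,0,0,-0.03,0, 0.02,0,0,-0.03,0, 0.02,0.006,-0.03,0,0, 0.02,0.008,-0.045,0,0, 0.02,0.008,-0.045,0,0, 0.02,0.008,-0.045,0,0, 0.02,0.006,-0.04,0,0, 0.02,0.003,-0.02,0,0, 0.02,0,0,0,0, 0.02,0,0,0,0]' 25
python3 - <<'E'
from h import *
o=robot.get_obs();p=np.array(o['position']);print(p.round(4),o['ft_force'],o['moment'])
a=robot.camera('side');cv2.imwrite('pics/h0.png',a)
B=[.5405,-.0032,.082]
u,v=proj('side',B);print('bore',u,v)
for dz in(.1035,.0535): print(proj('side',p+[.0015,0,-dz]))
cv2.imwrite('pics/h.png',cv2.resize(a[230:310,310:370],(450,600),interpolation=0))
E
```

```text
time: 5.6
position: [0.539, -0.0052, 0.213]
tool_rot: [1.0, -0.001, -0.0, 0.0]
ft_force: [0.3, -0.1, -1.9]
grip_width: 0.0277
grip_force: 25.0
[ 0.539  -0.0052  0.213 ] [ 0.28431171 -0.05569927 -1.92756065] [0.02833482 0.02332338 0.02261086]
bore 339.2629864180643 284.71735259169105
[339.86317757 274.29763459]
[340.91020065 255.6123246 ]
```

View pics/h.png

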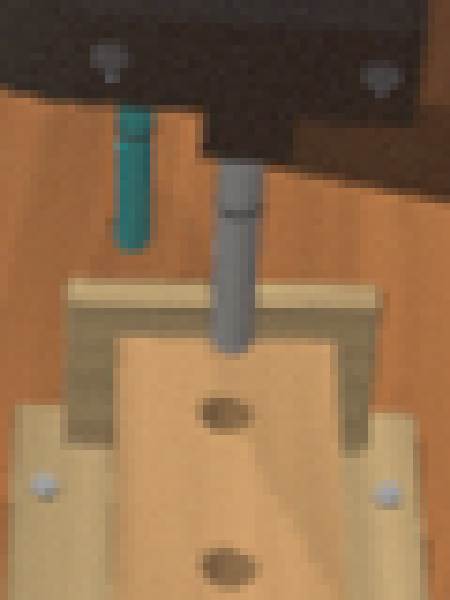

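The axle hangs upright. Its foot is at about (340.6,274.4), which matches the prediction, and the bore0 mouth is at (339.6,284.7). I correct by +1 mm in x and +2 mm in y, then go down to 3 mm above the rim and check.

```bash
python3 -m jog '[0.02,0.001,-0.002,0.012,0, 0.02,0,0,0.012,0, 0.02,0,0,0,0, 0.02,0,0,0,0]' 25
python3 - <<'E'
from h import *
o=robot.get_obs();p=np.array(o['position']);print(p.round(4),np.round(o['ft_force'],1),np.round(o['moment'],2))
a=robot.camera('side');b=robot.camera('top')
print(proj('side',[.5405,-.0032,.082]),proj('side',p+[0,0,-.1035]),proj('top',[.5405,-.0032,.082]))
cv2.imwrite('pics/i.png',np.hstack([cv2.resize(a[255:305,320:360],(400,500),interpolation=0),cv2.resize(b[240:290,215:255],(400,500),interpolation=0)]))
E
```

```text
time: 6.15
position: [0.5401, -0.0028, 0.1885]
tool_rot: [1.0, -0.001, -0.0, -0.0]
ft_force: [-0.8, -0.6, -1.0]
grip_width: 0.0273
grip_force: 25.0
[ 0.5401 -0.0028  0.1885] [-0.8 -0.6 -1. ] [ 0.03 -0.03  0.03]
[339.26298642 284.71735259] [339.48832788 283.83316589] [234.31102666 267.86157515]
```

View pics/i.png

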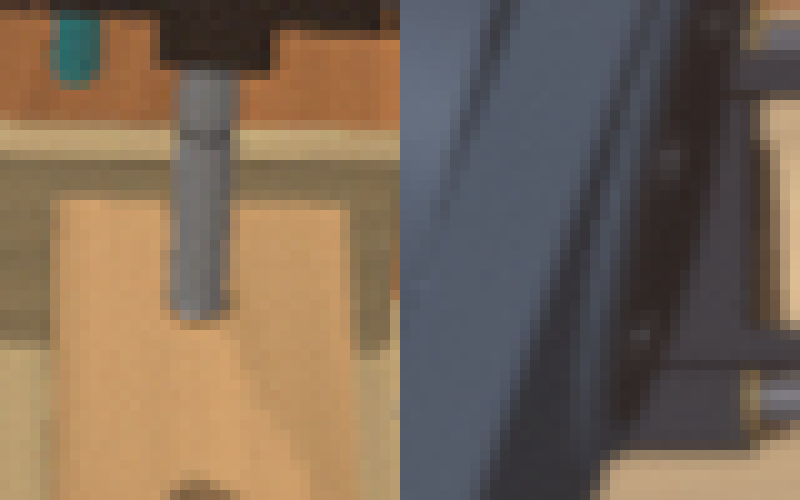

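The foot is centred on the mouth in columns (339.5 against 339.6) and perhaps 1 mm too far toward +y. I shift it slightly and go down gently.

```bash
python3 -m jog '[0.02,0,0.0008,0.001,0, 0.02,0,0,0.001,0, 0.02,0,0,0.001,0, 0.02,0,0,0.001,0, 0.02,0,0,0.001,0, 0.02,0,0,0.001,0, 0.02,0,0,0,0]' 25; python3 -c "
from rig import robot
print(robot.get_obs()['moment'])"
```

```text
time: 7.12
position: [0.5416, -0.0036, 0.185]
tool_rot: [1.0, -0.001, 0.002, 0.0]
ft_force: [-1.3, 0.6, 10.0]
grip_width: 0.0275
grip_force: 24.9
[0.18933951 0.22055295 0.03136929]
```

```bash
python3 -m jog '[0.02,0,0.0005,0,0, 0.02,0,0.0005,0,0, 0.02,0,0.0005,0,0, 0.02,0,0,0,0]' 25; python3 -m jog '[0.02,0.0005,0,0,0, 0.02,0.0005,0,0,0, 0.02,0,0,0,0]'
```

```text
time: 7.62
position: [0.5414, -0.0043, 0.1849]
tool_rot: [1.0, -0.001, 0.002, -0.001]
ft_force: [-1.0, 2.5, 10.2]
grip_width: 0.0272
grip_force: 24.9
time: 8.0
position: [0.5422, -0.0043, 0.1849]
tool_rot: [1.0, -0.001, 0.002, -0.001]
ft_force: [-1.4, 1.4, 10.6]
grip_width: 0.0268
grip_force: 25.0
```

```bash
cat >> h.py <<'E'
def rod(a,u0=340,v0=255,v1=300):
    s=cv2.cvtColor(a,cv2.COLOR_BGR2HSV)[...,1].astype(float)
    R=[]
    for v in range(v0,v1):
        row=s[v,u0-8:u0+9]; bg=max(row[0],row[-1]); w=np.clip((bg-row)/(bg-20),0,1); w[w<.15]=0
        R.append((v,round(u0-8+(w*np.arange(17)).sum()/max(w.sum(),1e-6),2),round(w.sum(),2)))
    return R
E
python3 - <<'E'
from h import *
a=robot.camera('side');cv2.imwrite('pics/j.png',a)
p=robot.get_obs()['position'];print(np.round(p,4),proj('side',np.array(p)-[0,0,.1035]))
print([r for r in rod(a,341,262,295)])
h=cv2.imread('pics/h0.png');print(rod(h,341,268,282))
E
```

```text
[ 0.5422 -0.0043  0.1849] [338.44870909 284.46898728]
[(262, np.float64(340.19), np.float64(5.68)), (263, np.float64(339.71), np.float64(5.74)), (264, np.float64(339.67), np.float64(5.77)), (265, np.float64(339.67), np.float64(5.87)), (266, np.float64(339.62), np.float64(5.79)), (267, np.float64(339.3), np.float64(6.06)), (268, np.float64(339.51), np.float64(5.65)), (269, np.float64(339.49), np.float64(5.32)), (270, np.float64(339.42), np.float64(5.38)), (271, np.float64(339.29), np.float64(5.81)), (272, np.float64(339.22), np.float64(5.85)), (273, np.float64(339.2), np.float64(5.76)), (274, np.float64(339.4), np.float64(5.98)), (275, np.float64(339.45), np.float64(5.69)), (276, np.float64(339.27), np.float64(5.37)), (277, np.float64(339.2), np.float64(5.27)), (278, np.float64(339.15), np.float64(5.25)), (279, np.float64(339.22), np.float64(5.24)), (280, np.float64(339.16), np.float64(5.27)), (281, np.float64(339.02), np.float64(5.61)), (282, np.float64(339.05), np.float64(5.56)), (283, np.float64(339.03), np.float64(5.55)), (284, np.float64(339.06), np.float64(5.67)), (285, np.float
[... 344 characters left out ...]
.float64(333.0), np.float64(0.0)), (294, np.float64(333.0), np.float64(0.0))]
[(268, np.float64(340.59), np.float64(5.42)), (269, np.float64(340.61), np.float64(5.45)), (270, np.float64(340.56), np.float64(5.44)), (271, np.float64(340.63), np.float64(5.95)), (272, np.float64(340.31), np.float64(5.73)), (273, np.float64(340.36), np.float64(5.94)), (274, np.float64(340.41), np.float64(6.01)), (275, np.float64(340.39), np.float64(5.05)), (276, np.float64(340.29), np.float64(3.21)), (277, np.float64(340.58), np.float64(0.48)), (278, np.float64(333.0), np.float64(0.0)), (279, np.float64(333.0), np.float64(0.0)), (280, np.float64(333.0), np.float64(0.0)), (281, np.float64(333.0), np.float64(0.0))]
```

```bash
python3 -m jog '[0.02,0,0,-0.004,0, 0.02,-0.001,0.0015,0,0, 0.02,0,0,0.001,0, 0.02,0,0,0.001,0, 0.02,0,0,0.001,0, 0.02,0,0,0.001,0, 0.02,0,0,0,0]'; python3 -c "
from h import *
print(robot.get_obs()['moment']); a=robot.camera('side');print(*[tuple(map(float,r)) for r in rod(a,340,280,290)])"
```

```text
time: 8.93
position: [0.54, -0.0065, 0.1827]
tool_rot: [1.0, -0.001, -0.0, 0.0]
ft_force: [-0.1, -0.1, -1.3]
grip_width: 0.0272
grip_force: 25.0
[-0.162651    0.09705057 -0.00935018]
(280.0, 339.67, 5.23) (281.0, 339.62, 5.39) (282.0, 339.59, 5.28) (283.0, 339.46, 5.18) (284.0, 339.46, 5.31) (285.0, 339.46, 5.35) (286.0, 339.44, 4.39) (287.0, 339.43, 1.15) (288.0, 332.0, 0.0) (289.0, 332.0, 0.0)
```

It's in: the foot is about 3 mm below the rim and the force is near zero. Now down to the disc.

```bash
python3 -m jog '[0.02,0,0,0.002,0, 0.02,0,0,0.002,0, 0.02,0,0,0.002,0, 0.02,0,0,0.002,0, 0.02,0,0,0.002,0, 0.02,0,0,0,0]'; python3 -m jog '[0.02,0,0,0.0015,0, 0.02,0,0,0.0015,0, 0.02,0,0,0.0015,0, 0.02,0,0,0.0015,0]'
```

```text
time: 9.72
position: [0.54, -0.0064, 0.1726]
tool_rot: [1.0, -0.001, -0.0, -0.0]
ft_force: [0.8, -0.3, -2.5]
grip_width: 0.027
grip_force: 24.9
time: 10.22
position: [0.5402, -0.0064, 0.1668]
tool_rot: [1.0, -0.001, 0.0, 0.0]
ft_force: [0.4, -2.0, -1.0]
grip_width: 0.0273
grip_force: 24.9
```

```bash
python3 -m jog '[0.02,0,0,0.0015,0, 0.02,0,0,0.0015,0, 0.02,0,0,0.0015,0, 0.02,0,0,0.0015,0]'
```

```text
time: 10.72
position: [0.5408, -0.0065, 0.1616]
tool_rot: [1.0, -0.001, 0.001, 0.0]
ft_force: [-1.3, 0.0, 5.5]
grip_width: 0.0277
grip_force: 24.9
```

```bash
python3 -m jog '[0.02,0,0,0.0015,0, 0.02,0,0,0.0015,0, 0.02,0,0,0.0015,0, 0.02,0,0,0.0015,0]' 40
```

```text
time: 11.22
position: [0.5408, -0.0065, 0.1558]
tool_rot: [1.0, -0.001, 0.001, 0.0]
ft_force: [-0.9, -0.4, 5.9]
grip_width: 0.0273
grip_force: 39.9
```

```bash
python3 -m jog '[0.02,0,0,0.0015,0, 0.02,0,0,0.0015,0, 0.02,0,0,0.0015,0]'
```

```text
time: 11.6
position: [0.5407, -0.0065, 0.1513]
tool_rot: [1.0, -0.001, 0.001, 0.0]
ft_force: [-1.5, -0.7, 5.8]
grip_width: 0.0273
grip_force: 39.9
```

```bash
python3 -m jog '[0.02,0,0,0.0015,0, 0.02,0,0,0.0015,0]'
```

```text
time: 11.85
position: [0.5407, -0.0065, 0.1483]
tool_rot: [1.0, -0.001, 0.001, 0.0]
ft_force: [-1.5, -0.4, 6.9]
grip_width: 0.027
grip_force: 39.9
```

```bash
python3 -m jog '[0.02,0,0,0.0015,0, 0.02,0,0,0.0015,0, 0.02,0,0,0.0015,0]'
```

```text
time: 12.22
position: [0.5406, -0.0065, 0.1438]
tool_rot: [1.0, -0.001, 0.001, 0.0]
ft_force: [-2.1, -0.5, 5.6]
grip_width: 0.027
grip_force: 39.9
```

```bash
python3 -m jog '[0.02,0,0,0.0015,0, 0.02,0,0,0.0015,0]'
```

```text
time: 12.48
position: [0.5411, -0.0065, 0.143]
tool_rot: [1.0, -0.001, 0.001, 0.0]
ft_force: [-5.5, -0.7, 28.0]
grip_width: 0.027
grip_force: 39.8
```

Hard stop at z=0.143, meaning the ring is about 8 mm above the rim. Bore0 is blocked, so I relieve the force, withdraw and go to bore1.

```bash
python3 -m jog '[0.02,0,0,-0.004,0, 0.02,0,0,-0.01,0, 0.02,0,0,-0.01,0, 0.02,0,0,-0.01,0, 0.02,0,0,-0.01,0, 0.02,0,0,-0.01,0, 0.02,0,0,0,0]'; python3 -m jog '[0.02,-0.0019,-0.0275,0,0, 0.02,-0.002,-0.0274,0,0, 0.02,0,0,0,0, 0.02,0,0,0,0]'; python3 -c "
from h import *
a=robot.camera('side');print(np.round(robot.get_obs()['position'],4),*[tuple(map(float,r)) for r in rod(a,340,275,309)])"
```

```text
time: 13.35
position: [0.541, -0.0064, 0.195]
tool_rot: [1.0, -0.001, 0.001, 0.0]
ft_force: [1.2, 0.2, -1.2]
grip_width: 0.0272
grip_force: 39.9
time: 13.85
position: [0.5365, 0.0482, 0.1937]
tool_rot: [1.0, -0.001, 0.0, 0.0]
ft_force: [0.3, 0.0, -1.1]
grip_width: 0.0271
grip_force: 39.9
[0.5365 0.0479 0.1938] (275.0, 337.06, 1.0) (276.0, 342.31, 2.41) (277.0, 342.3, 1.41) (278.0, 342.21, 2.93) (279.0, 340.93, 5.43) (280.0, 340.87, 5.89) (281.0, 340.88, 5.84) (282.0, 340.84, 5.9) (283.0, 340.63, 6.06) (284.0, 340.67, 6.13) (285.0, 340.41, 6.13) (286.0, 340.62, 6.04) (287.0, 340.53, 5.58) (288.0, 340.41, 5.77) (289.0, 340.29, 5.99) (290.0, 340.24, 5.98) (291.0, 340.14, 5.78) (292.0, 340.17, 5.68) (293.0, 340.17, 5.76) (294.0, 340.07, 5.79) (295.0, 339.92, 5.78) (296.0, 339.91, 5.69) (297.0, 339.95, 5.68) (298.0, 339.92, 5.63) (299.0, 339.76, 5.43) (300.0, 339.69, 5.58) (301.0, 339.68, 5.59) (302.0, 339.72, 5.43) (303.0, 339.81, 3.84) (304.0, 339.61, 0.65) (305.0, 332.0, 0.0) (306.0, 332.0, 0.0) (307.0, 332.0, 0.0) (308.0, 332.0, 0.0)
```

```bash
python3 -m jog '[0.02,-0.0004,0,0.0035,0, 0.02,0,0,0.0035,0, 0.02,0,0,0.001,0, 0.02,0,0,0.001,0, 0.02,0,0,0.001,0, 0.02,0,0,0.001,0, 0.02,0,0,0,0]'
```

```text
time: 14.78
position: [0.5359, 0.0484, 0.1828]
tool_rot: [1.0, -0.001, -0.0, 0.0]
ft_force: [-0.2, -0.2, -1.7]
grip_width: 0.0267
grip_force: 39.9
```

```bash
python3 -m jog '[0.02,0,0,0.002,0, 0.02,0,0,0.002,0, 0.02,0,0,0.002,0, 0.02,0,0,0.002,0, 0.02,0,0,0.0015,0, 0.02,0,0,0.0015,0]'; python3 -m jog '[0.02,0,0,0.0015,0, 0.02,0,0,0.0015,0, 0.02,0,0,0.0015,0, 0.02,0,0,0.0015,0]'
```

```text
time: 15.52
position: [0.5359, 0.0485, 0.1717]
tool_rot: [1.0, -0.001, -0.0, 0.0]
ft_force: [-0.1, -0.7, -1.0]
grip_width: 0.027
grip_force: 39.9
time: 16.02
position: [0.536, 0.0485, 0.1658]
tool_rot: [1.0, -0.001, 0.0, 0.0]
ft_force: [-0.4, -0.9, -1.1]
grip_width: 0.0271
grip_force: 39.9
```

```bash
python3 -m jog '[0.02,0,0,0.0015,0, 0.02,0,0,0.0015,0, 0.02,0,0,0.0015,0, 0.02,0,0,0.0015,0]'
```

```text
time: 16.52
position: [0.5361, 0.0485, 0.1599]
tool_rot: [1.0, -0.001, 0.0, 0.0]
ft_force: [-0.4, -0.4, 5.5]
grip_width: 0.0267
grip_force: 39.9
```

```bash
python3 -m jog '[0.02,0,0,0.0015,0, 0.02,0,0,0.0015,0]'
```

```text
time: 16.77
position: [0.5365, 0.0485, 0.1577]
tool_rot: [1.0, -0.001, 0.001, 0.0]
ft_force: [-1.8, -0.3, 5.6]
grip_width: 0.0266
grip_force: 39.9
```

Next possible stops are at z≈0.1495 (+14 mm), 0.143 (+8 mm) and 0.1355 (home).

```bash
python3 -m jog '[0.02,0,0,0.0015,0, 0.02,0,0,0.0015,0, 0.02,0,0,0.0015,0, 0.02,0,0,0.001,0]'
```

```text
time: 17.27
position: [0.5365, 0.0485, 0.1522]
tool_rot: [1.0, -0.001, 0.001, 0.0]
ft_force: [-0.9, -0.8, 6.3]
grip_width: 0.0272
grip_force: 39.9
```

```bash
python3 -m jog '[0.02,0,0,0.0015,0, 0.02,0,0,0.0015,0]'
```

```text
time: 17.52
position: [0.5365, 0.0485, 0.1493]
tool_rot: [1.0, -0.001, 0.001, 0.0]
ft_force: [-1.4, 0.6, 6.6]
grip_width: 0.027
grip_force: 39.9
```

```bash
python3 -m jog '[0.02,0,0,0.001,0, 0.02,0,0,0.001,0]'
```

```text
time: 17.77
position: [0.5365, 0.0485, 0.1473]
tool_rot: [1.0, -0.001, 0.001, 0.0]
ft_force: [-0.8, -1.5, 5.5]
grip_width: 0.0269
grip_force: 39.9
```

```bash
python3 -m jog '[0.02,0,0,0.0015,0, 0.02,0,0,0.0015,0, 0.02,0,0,0.0015,0, 0.02,0,0,0.0015,0]'
```

```text
time: 18.27
position: [0.5365, 0.0485, 0.1413]
tool_rot: [1.0, -0.001, 0.001, 0.0]
ft_force: [-1.3, -0.6, 5.8]
grip_width: 0.0265
grip_force: 39.9
```

```bash
python3 -m jog '[0.02,0,0,0.0015,0, 0.02,0,0,0.001,0, 0.02,0,0,0.001,0]'
```

```text
time: 18.65
position: [0.5365, 0.0485, 0.1377]
tool_rot: [1.0, -0.001, 0.001, 0.0]
ft_force: [-0.9, -1.3, 5.0]
grip_width: 0.0269
grip_force: 39.9
```

```bash
python3 -m jog '[0.02,0,0,0.001,0, 0.02,0,0,0.001,0]'
```

```text
time: 18.9
position: [0.5365, 0.0485, 0.1358]
tool_rot: [1.0, -0.001, 0.001, 0.0]
ft_force: [-1.0, -0.7, 5.4]
grip_width: 0.0271
grip_force: 39.9
```

```bash
python3 -m jog '[0.02,0,0,0.0008,0, 0.02,0,0,0.0008,0]'
```

```text
time: 19.15
position: [0.5368, 0.0485, 0.1353]
tool_rot: [1.0, -0.001, 0.001, 0.0]
ft_force: [-3.5, -1.3, 17.5]
grip_width: 0.0272
grip_force: 39.9
```

Bottomed at the home height with 17.5 N. I ease the load, release and retreat.

```bash
python3 -m jog '[0.02,0,0,0,0, 0.02,0,0,-0.0008,0, 0.06,0,0,0,0, 0.06,0,0,0,0, 0.06,0,0,0,0, 0.06,0,0,-0.02,0, 0.06,0,0,-0.05,0, 0.06,0,0,-0.05,0, 0.06,0,0.05,-0.02,0, 0.06,0,0.06,0,0, 0.06,0,0.06,0,0, 0.06,0,0.06,0,0, 0.06,0,0.05,0,0, 0.06,0,0,0,0, 0.06,0,0,0,0]'
python3 - <<'E'
from h import *
a=robot.camera('side');b=robot.camera('top')
cv2.imwrite('pics/k.png',np.hstack([cv2.resize(a[260:335,315:365],(400,600),interpolation=2),cv2.resize(b[235:295,170:230],(400,600),interpolation=2)]))
E
```

```text
time: 21.02
position: [0.5351, -0.231, 0.2734]
tool_rot: [1.0, -0.001, -0.001, -0.001]
ft_force: [0.3, -0.2, 0.0]
grip_width: 0.0603
grip_force: 0.0
```

View pics/k.png

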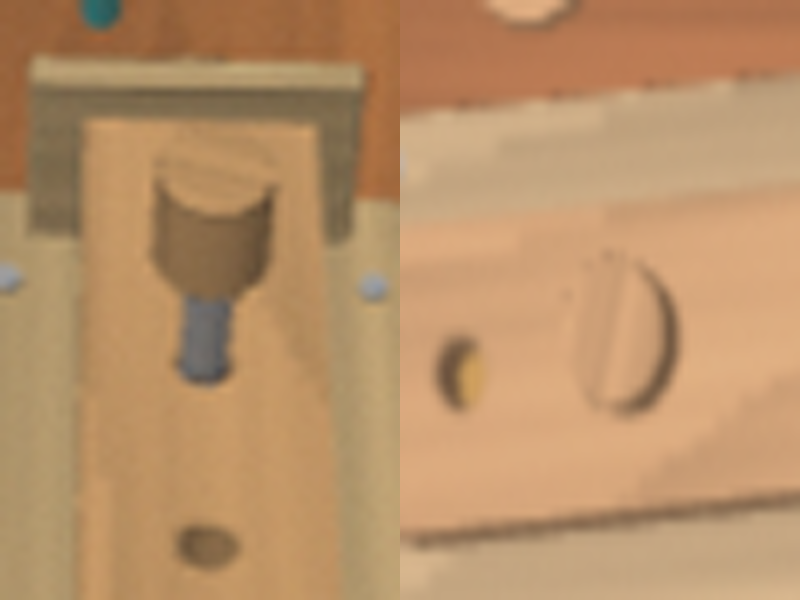

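The axle stands upright in bore1, with its foot entering the mouth at about (340,306) in side. No ring shows above the rim, and the gripper is clear.

```bash
python3 -c "
from rig import robot
print(robot.hand_in())"
```

```text
the job is handed in; nothing more can be done
None
```

I handed the job in with the axle released and upright in bore1, bottomed at the home height with about 17.5 N and no ring showing above the rim; bore0 had stopped it hard about 8 mm high (28 N), and bore2 was not needed.

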